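# Line up the tile-stamping frame with its taper pin

### The arm

A 7-joint arm with a two-finger parallel gripper is mounted at the origin on a cart in front of the work surface, level with it; the furniture and walls round the work are solid. World frame = base frame: x ahead of the robot, y to its left, z up, the work surface at z = 0. Lengths are in mm, angles in rad, forces in N, time in s.
With the tool pointing down it reaches from about 400 to 875 mm from the base axis. Payload 4.4 kg.
Tool frame: the origin (TCP) lies at the very end of the fingers, on their centre line; the grasp point (between the pads) lies 19 mm behind it; z points along the fingers, y is the line along which they close (so a half turn about z gives the same grasp; the last joint's range is limited). The gripper opens to 85 mm and grips with 20 to 120 N. Pads are 22 mm wide; open, the fingers measure 114 mm over their backs; the gripper's body (76 mm by 85 mm) begins 54 mm behind the grasp point. The pads swing forward as they close: fully open they stand 13 mm farther back than shut.
Start: joints at [-1.193, 0.628, 0.038, 1.517, -0.027, 0.996, -0.02], TCP at [279.073, 587.057, 231.313] pointing down, gripper open.
Joint ranges: [-3.06, 3.06], [-0.37, 2.12], [-1.25, 1.32], [0.18, 2.47], [-1.1, 4.24], [0.23, 1.98], [-2.94, 2.94]. Speed limits (rad/s): [2.57, 2.57, 3.14, 3.14, 3.14, 3.14, 3.14].

### API

Orientations are given as [roll, pitch, yaw] about the fixed x, y, z axes, in that order (R = Rz(yaw) Ry(pitch) Rx(roll)).
In Python, from cell import monitor, viewer, workorder gives the robot as it stands.
- The arm moves only by the tool arm_command, never from a script. Its argument "series" is one flat list of numbers, 5 for each row, row after row: the opening in per cent of the stroke, from 0 (shut) to 100 (fully open), then the shift along the tool's x, y, z in cm, then the turn about the tool's z in degrees. In form: [claw, x, y, z, roll, claw, x, y, z, roll, ...]. A call has exactly 5 rows; each row is the pose to reach, as a shift and turn from the pose commanded when the call began, along the tool's axes at that moment; what a row does not reach only later rows make up. A row lasts 1/12 s, in which the tool goes at most 41.7 mm and 7.16 degrees, less where a joint would pass 70% of its speed; a pose out of reach is approached as far as the arm can. A call with a gripper value outside its range is refused whole. The fingers move at their own pace and stop on an object; the grip force is fixed at half the most. Time passes only in rows, so rows that repeat a pose let the fingers close, or fill a call up. It gives the time, the measured TCP pose, the force, the opening and the grip force at its end, in the units of the state.
- monitor.read_state(): the state, without advancing time (a new reading comes with each control period).
- viewer.get_image(name): name is "scene" or "side" or "wrist"; returns (picture, depth): 400x640x3 uint8, red, green, blue; 400x640 float32, mm along the optical axis (not along the pixel's ray), 0 where there is no reading.
- viewer.camera_model(name): a dict with "mtx" (3x3 intrinsics, pixels), "dist_coeffs" ([k1, k2, p1, p2, k3] as OpenCV has them; the pictures are not rectified), "R" (3x3) and "t" (3): a world point X has camera coordinates R X + t. Camera axes: x right, y down, z forward; pixel columns grow to the right and rows downward; lengths in mm; the calibration is good to about 2 mm. A picture is of the moment at which its call begins: read the wrist's pose just before it. camera_model takes no time and is no camera call; for the wrist camera it gives the pose at the moment of the call.
- workorder.finish_job(): hands the job in; it is judged then, once.
The state is a dict: "clock": time; "qpos": joint angles; "qd": joint speeds; "tau": joint torques, N m; "eef_pos": TCP position; "tool_rot": TCP orientation; "force": force on the tool from outside, world axes, zero at the start; "torque": the same for the moment, N m; "width": finger opening in mm; "gripper_force": force on a finger pad.
Only numpy, scipy, OpenCV 4.12 (cv2) and the standard library are available. Lean on these libraries where they do the work, as an engineer would, in place of code of your own. Each camera call takes 0.05 s, during which the arm holds its last target. There are 200 camera calls.

### The job

The two loose plates of the tile-stamping frame have slipped out of line with the hole in its base block. Take the wooden-handled taper pin out of its wooden stand and work it down through the holes of the cover plate, the forme plate and the base, so that it draws them into line, until its collar sits fully home on the cover plate; leave it standing there upright. Feel your way: never push the pin against the frame with more than 40 N in any direction, search sideways for the hidden base hole with a light touch, and do not disturb the other things on the table.

Things in the scene. Friction and masses are not known exactly. Their poses are not given: they have to be found in the camera images.
- pin: Steel taper pin with a wooden handle, about 0.12 kg, hanging upright in the stand. Origin on its axis at the underside of its collar, z towards the handle. Collar 30 mm across, 6 mm thick; above it a round handle 22 mm across from 6 to 60 mm. Below the origin a straight shank 16 mm across down to -26 mm, then an even taper to the tip.
- pin_tip (a point): The pin's blunt tip, 10 mm across, on its axis 56 mm below the collar's underside.
- pin_grip (a point): Point on the pin's axis in the middle of the handle, 36 mm above the collar's underside.
- stand: Fixed wooden block 70 x 70 x 65 mm with an upright through hole 22 mm in diameter in its middle, in which the pin hangs by its collar. Origin at the centre of its underside, z up. Pin and stand may be on the left or the right of the frame.
- jig: Tile-stamping frame, fixed to the table: grey base block 130 (x) x 200 (y) x 45 mm, on it the steel forme plate and the aluminium cover plate, each 10 mm thick (top at 65 mm), both with a window 68 mm square over a tile. Two bolt heads, 72 mm high, hold them loosely, 48 mm or more from the pin hole. Origin at the centre of the underside, z up. Each layer has one round pin hole, 18 mm across.
- base_nominal (a point): Nominal place of the base block's pin hole, at the block's top (jig x 0, y 55, z 45 mm). The true hole, right through to the table, cannot move but its centre lies 7.5 to 9 mm off this point, in a direction that differs each time and is not measured: the pin must find it by feel.
- cover_hole (a point): Centre of the cover plate's pin hole at the plate's top (65 mm above the table). The cover plate slides level up to 10 mm in x and in y, against a friction of about 2 N in each; it starts 1 to 2.5 mm off nominal towards the jig's -x and up to 1.5 mm either way in y.
- forme_hole (a point): Centre of the forme plate's pin hole at that plate's top (55 mm above the table). The forme plate slides like the cover; it starts 1 to 2.5 mm off nominal towards the jig's +x and up to 1.5 mm either way in y.
- cat: White unglazed cat figure, 40 x 42 x 73 mm, a bystander. Origin under its centre.
- rabbit: White unglazed rabbit figure, 36 x 38 x 79 mm, a bystander. Origin under its centre.
- bowl: White unglazed dish, 68 mm wide, 24 mm high, a bystander. Origin under its centre.
- jar: White unglazed lidded jar, 57 mm wide, 70 mm high, a bystander. Origin under its centre.
- small_bottle: Small paint bottle, 36 mm wide, 93 mm high, a bystander. Origin under its centre.
- tape: Roll of masking tape, 105 mm wide, 19 mm high, lying flat, a bystander. Origin under its centre.
Things that resemble listed ones, but are neither listed nor needed, are in the scene too. Leave any green or purple look-alike of the pin alone.

How it is judged:
By the outcome, as a careful person would: the job done as asked, in the order asked, and still so for the second after the job is handed in, with the robot touching nothing.
It also fails if it takes over 67 s, if anything falls off the work surface, if the arm or the gripper's body presses on something with over 40 N, if the wrist force passes 120 N, or if a joint passes its speed limit or range.

## Working session

There is one attempt and no reset: what is moved stays moved. The work goes in short steps, Python scripts to look and compute and a tool call to move; the robot and the scene stay as the last step left them, time stands still between calls to the robot, and variables do not carry over. Pictures are saved under pics/ and viewed, at most 10 in all, crops included, and the job is handed in when it is done.

Besides the shell and the picture viewer there is one more tool, called after ">>>" by a JSON object that holds its "op" and its "data", one argument or row to a line. arm_command: Moves the arm, as the interface text tells. Its arguments: {"type":"object","properties":{"series":{"type":"array","items":{"type":"number"}}},"required":["series"]}

```bash
mkdir -p pics; cat > h.py <<'E'
import numpy as np, cv2
from cell import monitor, viewer, workorder
def grab(n,fn=None):
    m=viewer.camera_model(n); p,d=viewer.get_image(n)
    if fn: cv2.imwrite(fn,p[:,:,::-1])
    np.savez('last_%s.npz'%n,p=p,d=d,**{k:np.array(m[k]) for k in('mtx','dist_coeffs','R','t')})
def load(n): return np.load('last_%s.npz'%n)
def ray(m,u,v):
    x=cv2.undistortPoints(np.array([[[u,v]]],float),m['mtx'],m['dist_coeffs'])[0,0]
    R=m['R'];return -R.T@m['t'],R.T@np.array([x[0],x[1],1])
def atz(m,u,v,z):
    c,r=ray(m,u,v);return c+r*(z-c[2])/r[2]
def atd(m,u,v):
    c,r=ray(m,u,v);return c+r*m['d'][int(v),int(u)]
def proj(m,X):
    return cv2.projectPoints(np.array(X,float).reshape(-1,1,3),cv2.Rodrigues(m['R'])[0],m['t'],m['mtx'],m['dist_coeffs'])[0][:,0]
E
python3 - <<'E'
from h import *
s=monitor.read_state();print(s)
for n in('scene','side','wrist'):
    grab(n,'pics/%s0.png'%n);m=load(n);print(n,-m['R'].T@m['t'],m['R'][2])
a=[cv2.imread('pics/%s0.png'%n) for n in('side','wrist')]
E
```

```text
{'clock': 0.0, 'qpos': array([-1.19278315,  0.62937436,  0.03846525,  1.5183713 , -0.0270406 ,
        0.99631186, -0.02003568]), 'qd': array([ 0.00021851, -0.00105403,  0.00076002, -0.00187465,  0.00066494,
        0.00027805,  0.00245518]), 'tau': array([-1.98778580e-04, -5.63398254e+01,  1.22626986e+00, -1.93457723e+01,
        1.10063949e-02,  1.03394565e-02, -2.18058608e-05]), 'eef_pos': array([278.80432064, 586.46673524, 230.37016948]), 'tool_rot': array([-3.13964625e+00,  7.11536048e-06,  2.69770279e+00]), 'force': array([ 0.43505391,  1.16906474, -0.22353723]), 'torque': array([ 0.01456093, -0.01927009,  0.00779826]), 'gripper_force': 0.0, 'width': 85.47947961053202}
scene [-235.31852312  693.39991646  615.05727876] [ 0.65325038 -0.59940668 -0.46257494]
side [891.01128762 632.92273196 880.71197162] [-0.3444486  -0.58998192 -0.73025783]
wrist [206.58666012 621.45255271 373.82032366] [ 0.28244711 -0.13698414 -0.94945193]
```

View pics/scene0.png

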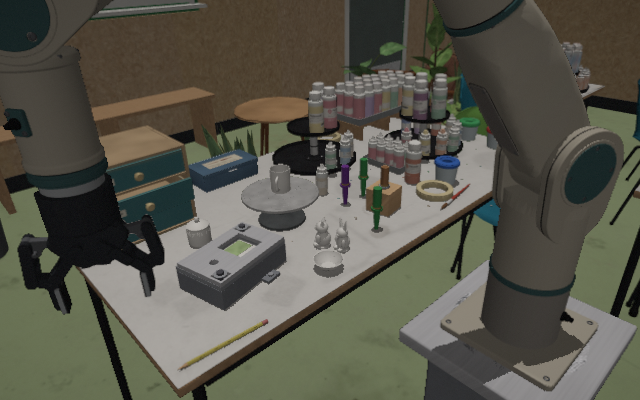

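View pics/side0.png

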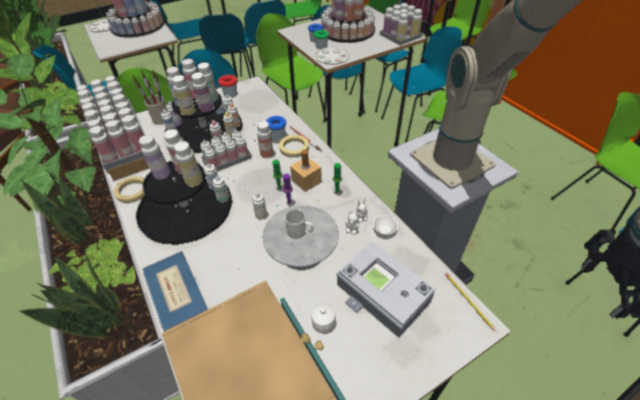

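The side view shows the jig around (385,288) with its pin hole near (404,293), and the wooden stand at (306,173). Things that could be taken for the pin are the wooden handle in the stand (305,158), the green look-alikes at (277,168) and (337,172), and the purple one at (287,183). I choose the wooden handle in the stand, and will check it in a close crop.

```bash
python3 - <<'E'
from h import *
m=load('side');p=m['p'][:,:,::-1]
a=cv2.resize(p[130:205,255:355],None,fx=4,fy=4,interpolation=cv2.INTER_CUBIC)
b=cv2.resize(p[240:335,330:440],None,fx=4,fy=4,interpolation=cv2.INTER_CUBIC)
W=np.zeros((300,440,3),np.uint8);W[:,:400]=a
o=np.vstack([b,W])[:]; o=np.hstack([np.vstack([W]),np.zeros((300,0,3),np.uint8)])
L=np.zeros((380,840,3),np.uint8);L[:300,:400]=a;L[:,400:]=b
cv2.imwrite('pics/c1.png',cv2.resize(L,(800,362)))
print(atz(m,305,148,125),atd(m,305,160),atd(m,306,180))
for u,v in((404,293),(350,270),(422,288),(378,275),(432,290)):print(u,v,atz(m,u,v,65),atd(m,u,v))
E
```

```text
[ 463.336554   -184.82397796  125.        ] [ 477.07043242 -163.20926107   99.03879135] [ 492.33166863 -135.29403318   44.92223717]
404 293 [497.05993315 335.57156916  65.        ] [491.29398241 331.21947812  53.06107659]
350 270 [568.65015997 216.47819306  65.        ] [570.14906265 218.41456125  68.79286691]
422 288 [452.56859012 347.77782397  65.        ] [454.59517952 349.09583348  68.77042027]
378 275 [519.03499313 264.23342671  65.        ] [512.36116857 257.61857577  50.36487762]
432 290 [436.232757   364.26049069  65.        ] [891.01128762 632.92273196 880.71197162]
```

View pics/c1.png

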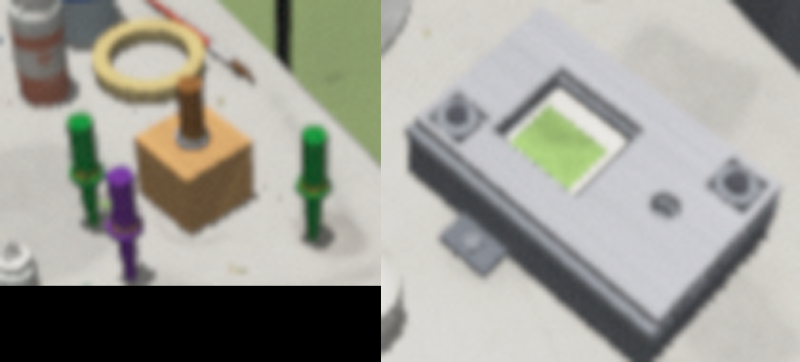

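The left crop shows the wooden handle standing in its wooden block, with its top at about side px (305,152) and its collar at (305.6,167). The right crop shows the jig, with the pin hole at side px (404.5,294). The top corners are at about (372,243), (337,274), (401,327) and (434,289).

```bash
python3 - <<'E'
from h import *
m=load('side');w=lambda *a:print(a,np.round(atz(m,*a),1))
w(304.9,151.8,125);w(305.6,167,70);
for c in((291,168),(305.4,177.2),(321.1,168)):w(*c,65)
w(404.5,294.1,65)
for c in((371.7,242.6),(337.1,274.1),(400.6,326.6),(434.2,289.3)):w(*c,65)
# bolts
w(350,270.5,72);w(423.7,288.5,72)
s=load('scene')
for n,z in(('pin top',125),):
    print(proj(s,[atz(m,304.9,151.8,125),atz(m,305.6,167,70),atz(m,404.5,294.1,65)]))
p=s['p'][:,:,::-1]
a=cv2.resize(p[155:225,350:420],(420,420),interpolation=cv2.INTER_CUBIC)
b=cv2.resize(p[215:310,165:295],(520,380),interpolation=cv2.INTER_CUBIC)
L=np.zeros((420,800,3),np.uint8);L[:,:420]=a;L[:380,420:]=b[:,:380]
cv2.imwrite('pics/c2.png',L)
E
```

```text
(304.9, 151.8, 125) [ 472.5 -169.4  125. ]
(305.6, 167, 70) [ 476.5 -163.2   70. ]
(291, 168, 65) [ 514.7 -188.6   65. ]
(305.4, 177.2, 65) [ 497.4 -128.4   65. ]
(321.1, 168, 65) [ 435.4 -138.2   65. ]
(404.5, 294.1, 65) [497.9 338.4  65. ]
(371.7, 242.6, 65) [473.8 177.4  65. ]
(337.1, 274.1, 65) [601.9 209.5  65. ]
(400.6, 326.6, 65) [556.5 395.9  65. ]
(434.2, 289.3, 65) [430.6 365.6  65. ]
(350, 270.5, 72) [572.2 221.2  72. ]
(423.7, 288.5, 72) [453.9 353.3  72. ]
[[382.85099811 166.64916703]
 [379.42524622 185.77018918]
 [211.23388611 261.90397431]]
```

View pics/c2.png

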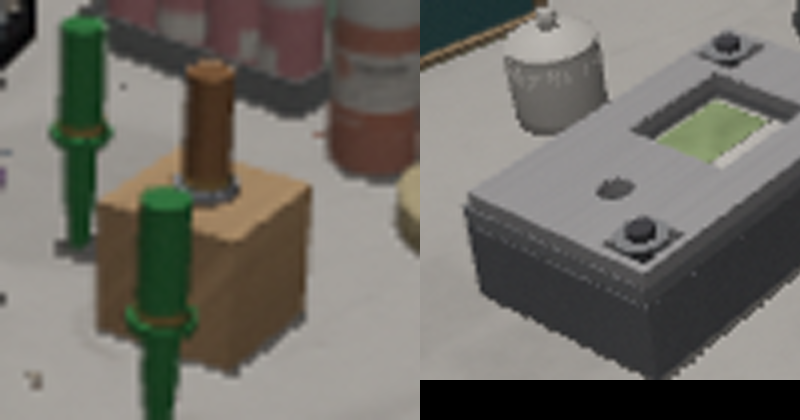

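The scene crop confirms it: the wooden handle has its top at (385,166.3) and its collar at (384.5,186.7), and the jig hole is at (213.8,262). The green look-alikes stand separately on the table.

```bash
python3 - <<'E'
from h import *
m=load('side');s=load('scene');w=lambda *a:print(a,np.round(atz(*a),1)[:2])
tri=lambda a,b:cv2.triangulatePoints(np.eye(3,4),np.eye(3,4),np.zeros((2,1)),np.zeros((2,1)))
def tri(a,b):
    c1,r1=ray(m,*a);c2,r2=ray(s,*b);r1/=np.linalg.norm(r1);r2/=np.linalg.norm(r2)
    A=[np.eye(3)-np.outer(r,r) for r in(r1,r2)]
    return np.linalg.solve(A[0]+A[1],A[0]@c1+A[1]@c2)
print('pintop',tri((304.9,151.8),(385,166.3)),'collar',tri((305.6,167),(384.5,186.7)),'hole',tri((404.5,294.1),(213.8,262)))
for a,z in(((385,166.3),125),((384.5,186.7),70),((213.8,262),65)):print(np.round(atz(s,*a,z),1))
c=lambda u,v:(255+u/3.81,130+v/3.81)
for n,u,v in(('greenL',80,122),('purple',120,175),('greenR',314,133)):
    print(n,np.round(atz(m,*c(u,v),118),0))
d=lambda u,v:(350+u/6,155+v/6)
print(atz(s,*d(82,25),118),atz(s,*d(165,195),118),'bottle',atz(s,*d(375,175),0))
E
```

```text
pintop [ 470.37031125 -173.87016652  123.4658854 ] collar [ 470.73327877 -174.9061       62.33903535] hole [496.17044734 335.58723379  62.70688112]
[ 469.9 -175.   125. ]
[ 463.2 -168.3   70. ]
[493.9 334.9  65. ]
greenL [ 564. -182.  118.]
purple [ 566. -112.  118.]
greenR [418. -74. 118.]
[ 553.77794407 -184.34762166  118.        ] [410.89464965 -77.32366672 118.        ] bottle [ 503.64655256 -350.97719685    0.        ]
```

>>> {"op": "arm_command", "data": {
  "series": [100,-15,-6.6,0,0,100,-15,-6.6,0,0,100,-15,-6.6,0,0,100,-15,-6.6,0,0,100,-15,-6.6,0,0]
}}

```text
clock: 0.57
eef_pos: [394.3, 453.8, 231.3]
tool_rot: [-3.138, 0.007, 2.685]
force: [1.8, -1.1, -0.3]
width: 85.3
gripper_force: 0.0
```

>>> {"op": "arm_command", "data": {
  "series": [100,-15.2,-6.7,0,0,100,-15.2,-6.7,0,0,100,-15.2,-6.7,0,0,100,-15.2,-6.7,0,0,100,-15.2,-6.7,0,0]
}}

```text
clock: 0.98
eef_pos: [502.1, 327.0, 231.3]
tool_rot: [-3.138, 0.007, 2.684]
force: [0.7, 0.1, 0.3]
width: 85.9
gripper_force: 0.0
```

```bash
python3 - <<'E'
from h import *
grab('wrist','pics/w1.png');s=monitor.read_state();print(s['clock'],s['eef_pos'],s['tool_rot'],s['force'],s['qd'])
m=load('wrist');print(proj(m,[[496,336,65]]),-m['R'].T@m['t'])
E
```

```text
1.0333 [498.73781456 331.49724839 231.15535586] [-3.1395832   0.00319813  2.68778842] [-0.88761005  0.84402999 -0.20586558] [-0.07141988 -0.00017395 -0.08672581  0.00491881 -0.04147033  0.00164264
 -0.02196264]
[[328.11939932 163.47702113]] [429.49097897 363.64102295 374.04169807]
```

View pics/w1.png

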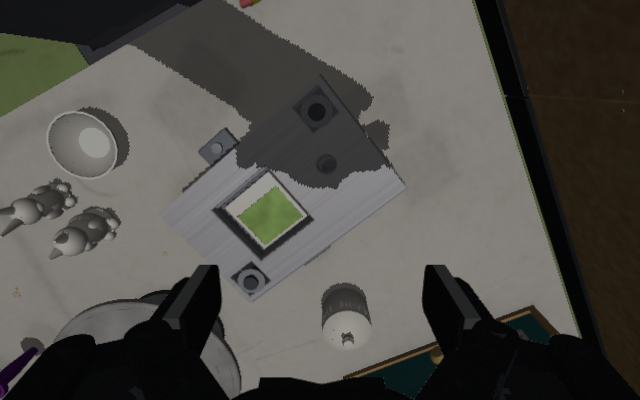

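The wrist view shows the jig with its pin hole at (326,163), close to the predicted (328,163.5). The bolts are at (249,280) and (317,111), and the bystanders are clear. I'll take an enlarged crop for precise positions.

```bash
python3 - <<'E'
from h import *
grab('wrist');m=load('wrist');s=monitor.read_state();print(s['eef_pos'],abs(s['qd']).max())
p=m['p'][70:310,155:415,::-1];p=np.clip(255*(p/255.)**.6,0,255).astype(np.uint8)
cv2.imwrite('pics/c3.png',cv2.resize(p,None,fx=2.5,fy=2.5,interpolation=cv2.INTER_CUBIC))
E
```

```text
[496.17046622 334.98443879 231.06242358] 0.05674045950602003
```

View pics/c3.png

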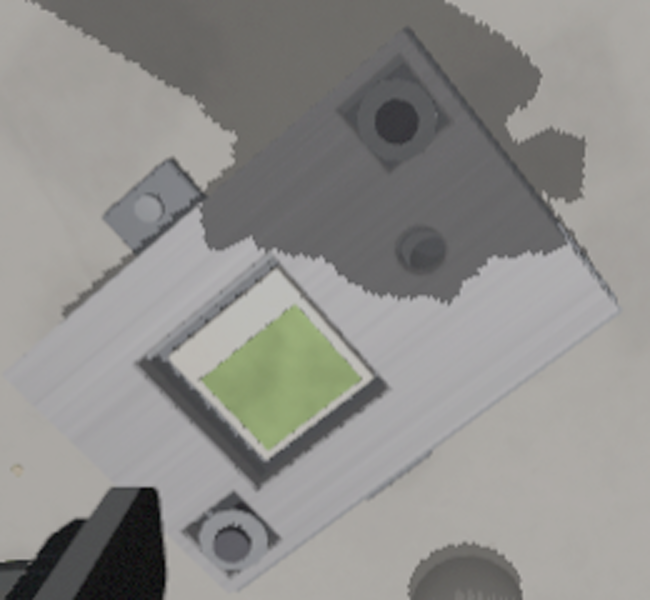

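The crop shows the cover hole centre at (421,250), bolts at (397,120) and (232,542), and cover corners at (407,28), (618,310), (237,590) and (10,375), all in crop px.

```bash
python3 - <<'E'
from h import *
m=load('wrist');P=lambda u,v,z:atz(m,155+(u+.5)/2.5-.5,70+(v+.5)/2.5-.5,z)[:2]
h=P(421,250,65);C=np.array([P(*c,65) for c in((407,28),(618,310),(237,590),(10,375))])
b=np.array([P(397,120,72),P(232,542,72)])
print('hole',h,'corners',C,'edges',np.linalg.norm(np.roll(C,-1,0)-C,axis=1))
e=(C[1]-C[2])+(C[0]-C[3]);yaw=np.arctan2(e[1],e[0])-np.pi/2;print('yaw deg',np.degrees(yaw))
R=np.array([[np.cos(yaw),-np.sin(yaw)],[np.sin(yaw),np.cos(yaw)]])
for n,c in(('cov',C.mean(0)),('bolts',b.mean(0))):
    print(n,c,'hole in jig',(h-c)@R,'bolts',(b-c)@R,'nominal',c+R@[0,55])
s=monitor.read_state();print(s['eef_pos'],s['tool_rot'])
E
```

```text
hole [495.3670235 334.396964 ] corners [[424.87778826 363.37590271]
 [547.67867707 389.94280853]
 [592.06361938 202.95081609]
 [471.15699632 173.07860177]] edges [125.64178754 192.18748226 124.54220444 195.84388642]
yaw deg 13.512204879291172
cov [508.94427026 282.33703228] hole in jig [-1.0374983 53.7912792] bolts [[-42.29766942  77.17281648]
 [ 41.92617081 -78.38467244]] nominal [496.0933834  335.81464167]
bolts [508.90523904 281.70447549] hole in jig [-0.85174899 54.39720718] bolts [[-42.11192011  77.77874446]
 [ 42.11192011 -77.77874446]] nominal [496.05435219 335.18208489]
[496.17046622 334.98443879 231.06242358] [-3.14082109e+00  3.67066391e-04  2.69259512e+00]
```

>>> {"op": "arm_command", "data": {
  "series": [100,-6.6,-15.6,0,0,100,-6.6,-15.6,0,0,100,-6.6,-15.6,0,0,100,-6.6,-15.6,0,0,100,-6.6,-15.6,0,0]
}}

```text
clock: 1.5
eef_pos: [486.1, 160.3, 231.2]
tool_rot: [-3.136, 0.0, 2.69]
force: [0.5, 0.0, -0.4]
width: 85.4
gripper_force: 0.0
```

>>> {"op": "arm_command", "data": {
  "series": [100,-6.6,-15.6,0,0,100,-6.6,-15.6,0,0,100,-6.6,-15.6,0,0,100,-6.6,-15.6,0,0,100,-6.6,-15.6,0,0]
}}

```text
clock: 1.92
eef_pos: [479.0, -8.4, 231.4]
tool_rot: [-3.138, 0.001, 2.689]
force: [-0.0, -0.0, -0.3]
width: 85.2
gripper_force: 0.0
```

>>> {"op": "arm_command", "data": {
  "series": [100,-6.5,-15.5,0,0,100,-6.5,-15.5,0,0,100,-6.5,-15.5,0,0,100,-6.5,-15.5,0,0,100,-6.5,-15.5,0,0]
}}

```text
clock: 2.33
eef_pos: [471.5, -177.0, 231.6]
tool_rot: [-3.137, 0.003, 2.688]
force: [0.7, -1.0, -0.1]
width: 85.5
gripper_force: 0.0
```

>>> {"op": "arm_command", "data": {
  "series": [100,0,0,0,0,100,0,0,0,0,100,0,0,0,0,100,0,0,0,0,100,0,0,0,0]
}}

```text
clock: 2.75
eef_pos: [472.5, -167.2, 231.3]
tool_rot: [3.141, -0.0, 2.701]
force: [0.3, -0.6, 0.3]
width: 85.5
gripper_force: 0.0
```

```bash
python3 - <<'E'
from h import *
grab('wrist','pics/w2.png');m=load('wrist');s=monitor.read_state();print(s['eef_pos'],s['tool_rot'],abs(s['qd']).max(),s['force'])
q=proj(m,[[471,-172,125]])[0].astype(int);print(q)
u,v=q-[100,80];u=max(u,0);v=max(v,0);print(u,v)
cv2.imwrite('pics/c4.png',cv2.resize(m['p'][v:v+180,u:u+220,::-1],None,fx=3,fy=3,interpolation=cv2.INTER_CUBIC))
E
```

```text
[ 472.44316283 -167.57947624  231.32147971] [ 3.14117164e+00 -1.78441554e-04  2.70033245e+00] 0.010639570305638823 [-0.29857508 -0.15226705  0.40625048]
[314 195]
214 115
```

View pics/c4.png

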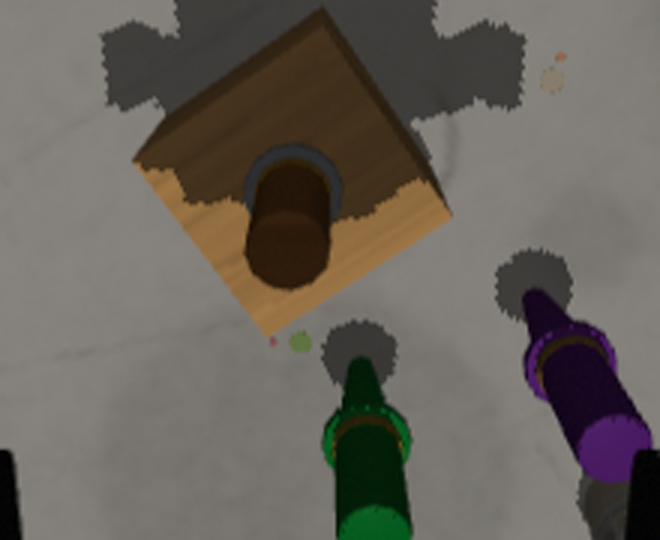

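The crop shows the wooden pin top at (288,249), its collar at (293,191), and stand corners at (320,8), (452,214), (268,336) and (135,160). The green and purple look-alikes are well to the lower side.

```bash
python3 - <<'E'
from h import *
m=load('wrist');P=lambda u,v,z:np.round(atz(m,214+(u+.5)/3-.5,115+(v+.5)/3-.5,z)[:2],1)
print(P(288,249,125),P(293,191,71),np.mean([P(*c,65) for c in((320,8),(452,214),(268,336),(135,160))],0))
t=np.mean([P(288,249,125),P(293,191,71)],0);s=monitor.read_state()['eef_pos'][:2]
y=2.700;print('green',P(375,525,118),'shift tool mm',(t-s)@[np.cos(y),np.sin(y)],(t-s)@[np.sin(y),-np.cos(y)])
E
```

```text
[ 470.7 -175.9] [ 470.2 -176. ] [ 469.6   -175.625]
green [ 556.5 -190.5] shift tool mm -1.7754304475744878 -8.41939503479909
```

>>> {"op": "arm_command", "data": {
  "series": [100,-0.18,-0.84,1,0,100,-0.18,-0.84,4,0,100,-0.18,-0.84,7.5,0,100,-0.18,-0.84,10,0,100,-0.18,-0.84,12,0]
}}

```text
clock: 3.22
eef_pos: [468.7, -177.5, 108.7]
tool_rot: [-3.141, -0.003, 2.698]
force: [0.6, 0.6, 0.8]
width: 85.5
gripper_force: 0.0
```

>>> {"op": "arm_command", "data": {
  "series": [100,0,0,1,0,100,0,0,2,0,100,0,0,2.7,0,100,0,0,2.7,0,100,0,0,2.7,0]
}}

```text
clock: 3.63
eef_pos: [470.5, -177.7, 84.6]
tool_rot: [3.142, 0.001, 2.698]
force: [-0.8, 0.1, 1.4]
width: 85.6
gripper_force: 0.0
```

>>> {"op": "arm_command", "data": {
  "series": [0,0,0,0,0,0,0,0,0,0,0,0,0,0,0,0,0,0,0,0,0,0,0,0,0]
}}

```text
clock: 4.05
eef_pos: [470.3, -177.5, 84.6]
tool_rot: [3.141, 0.001, 2.698]
force: [-0.0, 0.7, -0.0]
width: 25.4
gripper_force: 0.0
```

>>> {"op": "arm_command", "data": {
  "series": [0,0,0,0,0,0,0,0,0,0,0,0,0,0,0,0,0,0,0,0,0,0,0,0,0]
}}

```text
clock: 4.47
eef_pos: [470.3, -177.4, 84.6]
tool_rot: [3.141, 0.001, 2.698]
force: [-0.5, 0.1, 5.3]
width: 20.6
gripper_force: 58.4
```

>>> {"op": "arm_command", "data": {
  "series": [0,0,0,-2,0,0,0,0,-5,0,0,0,0,-9,0,0,0,0,-13,0,0,0,0,-17,0]
}}

```text
clock: 4.88
eef_pos: [469.2, -177.2, 255.5]
tool_rot: [-3.141, -0.002, 2.698]
force: [1.0, -0.4, -1.4]
width: 20.4
gripper_force: 58.8
```

>>> {"op": "arm_command", "data": {
  "series": [0,0.5,1.2,-3,0,0,1.8,4.5,-4.5,0,0,3.3,8,-4.5,0,0,4.8,11.5,-4.5,0,0,6.3,15,-4.5,0]
}}

```text
clock: 5.3
eef_pos: [477.1, -13.5, 299.4]
tool_rot: [3.141, 0.0, 2.697]
force: [0.6, -0.5, -1.3]
width: 20.7
gripper_force: 58.9
```

>>> {"op": "arm_command", "data": {
  "series": [0,1.5,3.5,0,0,0,3,7,0,0,0,4.4,10.5,0,0,0,5.8,14,0,0,0,7.2,17.3,0,0]
}}

```text
clock: 5.72
eef_pos: [486.3, 174.2, 298.8]
tool_rot: [-3.141, -0.001, 2.698]
force: [0.8, -0.1, -1.4]
width: 20.2
gripper_force: 58.9
```

>>> {"op": "arm_command", "data": {
  "series": [0,1.4,3.4,0,0,0,2.9,6.9,0,0,0,4.3,10.4,0,0,0,5.6,13.5,0,0,0,6.2,15,0,0]
}}

```text
clock: 6.13
eef_pos: [493.5, 340.0, 298.3]
tool_rot: [3.14, -0.003, 2.703]
force: [-0.3, -0.0, -1.1]
width: 20.9
gripper_force: 58.9
```

>>> {"op": "arm_command", "data": {
  "series": [0,0,0,2,0,0,0,0,5,0,0,0,0,8,0,0,0,0,11,0,0,0,0,13,0]
}}

```text
clock: 6.55
eef_pos: [493.6, 333.1, 165.8]
tool_rot: [-3.137, -0.002, 2.698]
force: [-0.7, -0.1, -0.7]
width: 20.7
gripper_force: 59.1
```

>>> {"op": "arm_command", "data": {
  "series": [0,0,0,0,0,0,0,0,0,0,0,0,0,0,0,0,0,0,0,0,0,0,0,0,0]
}}

```text
clock: 6.97
eef_pos: [496.2, 334.9, 171.0]
tool_rot: [3.139, 0.001, 2.698]
force: [0.1, 0.9, -0.3]
width: 20.8
gripper_force: 59.0
```

```bash
python3 - <<'E'
from h import *
grab('side');grab('scene');m=load('side');n=load('scene');s=monitor.read_state();print(s['eef_pos'],s['tool_rot'],s['force'],s['torque'],s['width'],s['gripper_force'])
L=np.zeros((440,800,3),np.uint8)
for i,k in enumerate((m,n)):
    q=proj(k,[s['eef_pos']-[0,0,60]])[0].astype(int)-[33,37];print(q)
    L[:,i*400:i*400+396]=cv2.resize(k['p'][q[1]:q[1]+73,q[0]:q[0]+66,::-1],(396,438),interpolation=cv2.INTER_CUBIC)[:440] if 0 else cv2.copyMakeBorder(cv2.resize(k['p'][q[1]:q[1]+73,q[0]:q[0]+66,::-1],(396,438),interpolation=cv2.INTER_CUBIC),0,2,0,0,cv2.BORDER_CONSTANT)
cv2.imwrite('pics/c5.png',L)
E
```

```text
[495.85112433 334.71377053 170.55380128] [3.13966216e+00 9.99532527e-04 2.69772721e+00] [-0.43495483  0.05351959 -1.0514042 ] [-0.05897699  0.04912311  0.00871439] 20.367510319300965 59.00304973125458
[374 245]
[177 205]
```

View pics/c5.png

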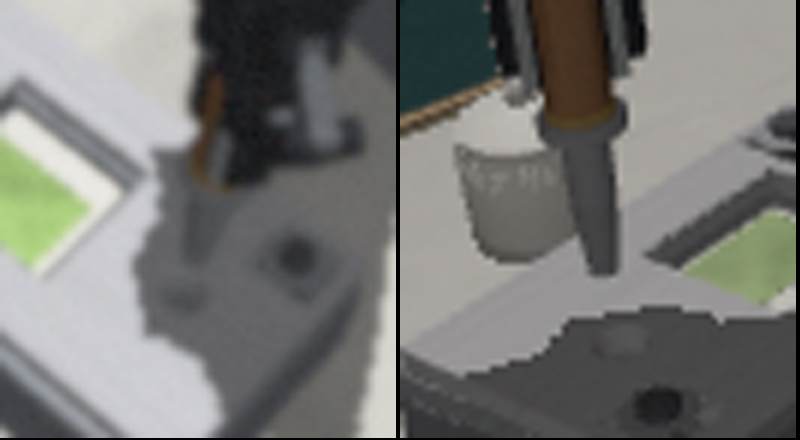

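The crop shows the pin held upright between the fingers. The tip is at scene (210.8,250) / side (406.8,288.7) and the collar underside at scene (207.8,227.2) / side (409.3,276.3). The hole is right beneath.

```bash
python3 - <<'E'
from h import *
m=load('side');n=load('scene')
def tri(a,b):
    A=[];y=0;M=0
    for k,q in((m,a),(n,b)):
        c,r=ray(k,*q);r/=np.linalg.norm(r);B=np.eye(3)-np.outer(r,r);M=M+B;y=y+B@c
    return np.linalg.solve(M,y)
print('tip',tri((406.8,288.7),(210.8,250)),'col',tri((409.3,276.3),(207.8,227.2)))
print('hole',tri((374+186/6,245+296/6),(177+(622-400)/6,205+341/6)))
print(proj(n,[[496,335,95],[496,335,151]]),proj(m,[[496,335,95],[496,335,151]]))
E
```

```text
tip [497.08670013 337.94061697  92.6281914 ] col [498.5213394  336.12670871 144.86490815]
hole [495.54240412 336.09526749  63.14639307]
[[211.22486658 249.42376171]
 [207.39382663 225.71168583]] [[406.05272104 285.96320792]
 [409.77636065 272.64599586]]
```

>>> {"op": "arm_command", "data": {
  "series": [0,0,0,1.2,0,0,0,0,2.2,0,0,0,0,2.8,0,0,0,0,2.8,0,0,0,0,2.8,0]
}}

```text
clock: 7.48
eef_pos: [495.1, 334.1, 140.9]
tool_rot: [-3.141, -0.001, 2.698]
force: [0.6, -1.1, -1.9]
width: 20.9
gripper_force: 59.0
```

>>> {"op": "arm_command", "data": {
  "series": [0,0,0,0.1,0,0,0,0,0.2,0,0,0,0,0.3,0,0,0,0,0.4,0,0,0,0,0.5,0]
}}

```text
clock: 7.9
eef_pos: [495.4, 334.4, 136.4]
tool_rot: [3.141, 0.0, 2.698]
force: [-0.5, 0.1, -1.5]
width: 20.8
gripper_force: 59.0
```

>>> {"op": "arm_command", "data": {
  "series": [0,0,0,0.1,0,0,0,0,0.2,0,0,0,0,0.3,0,0,0,0,0.4,0,0,0,0,0.5,0]
}}

```text
clock: 8.32
eef_pos: [495.3, 334.3, 131.2]
tool_rot: [-3.142, -0.0, 2.698]
force: [0.6, 0.4, -1.5]
width: 20.6
gripper_force: 59.0
```

Through the cover without contact. Continuing down into the forme plate.

>>> {"op": "arm_command", "data": {
  "series": [0,0,0,0.1,0,0,0,0,0.2,0,0,0,0,0.3,0,0,0,0,0.4,0,0,0,0,0.5,0]
}}

```text
clock: 8.73
eef_pos: [495.3, 334.3, 126.2]
tool_rot: [3.142, 0.0, 2.698]
force: [0.6, 0.6, -1.5]
width: 20.5
gripper_force: 59.0
```

>>> {"op": "arm_command", "data": {
  "series": [0,0,0,0.1,0,0,0,0,0.2,0,0,0,0,0.3,0,0,0,0,0.4,0,0,0,0,0.4,0]
}}

```text
clock: 9.15
eef_pos: [495.5, 334.3, 122.1]
tool_rot: [3.142, 0.0, 2.698]
force: [0.1, -0.9, -1.5]
width: 20.8
gripper_force: 59.0
```

>>> {"op": "arm_command", "data": {
  "series": [0,0,0,0.05,0,0,0,0,0.1,0,0,0,0,0.15,0,0,0,0,0.2,0,0,0,0,0.2,0]
}}

```text
clock: 9.57
eef_pos: [495.6, 334.3, 120.8]
tool_rot: [3.141, 0.0, 2.698]
force: [-0.0, 0.1, 3.7]
width: 21.0
gripper_force: 59.6
```

>>> {"op": "arm_command", "data": {
  "series": [0,0.1,0.01,0,0,0,0.2,0.03,0,0,0,0.3,0.04,0,0,0,0.4,0.05,0,0,0,0.4,0.05,0,0]
}}

```text
clock: 9.98
eef_pos: [493.6, 335.8, 120.8]
tool_rot: [3.14, 0.003, 2.697]
force: [4.0, -2.5, 4.3]
width: 20.5
gripper_force: 59.5
```

>>> {"op": "arm_command", "data": {
  "series": [0,0.1,0,0,0,0,0.2,0,0,0,0,0.3,0,0,0,0,0.4,0,0,0,0,0.4,0,0,0]
}}

```text
clock: 10.4
eef_pos: [491.4, 337.0, 120.8]
tool_rot: [3.14, 0.005, 2.696]
force: [6.4, -3.7, 3.0]
width: 21.0
gripper_force: 59.5
```

>>> {"op": "arm_command", "data": {
  "series": [0,0.1,0,0,0,0,0.2,0,0,0,0,0.3,0,0,0,0,0.3,0,0,0,0,0.3,0,0,0]
}}

```text
clock: 10.82
eef_pos: [488.7, 338.3, 120.8]
tool_rot: [3.14, 0.005, 2.696]
force: [6.2, -3.5, 3.0]
width: 20.3
gripper_force: 59.6
```

>>> {"op": "arm_command", "data": {
  "series": [0,-0.12,0.15,0,0,0,-0.24,0.3,0,0,0,-0.36,0.45,0,0,0,-0.48,0.6,0,0,0,-0.56,0.67,0,0]
}}

```text
clock: 11.23
eef_pos: [491.4, 339.0, 120.6]
tool_rot: [-3.133, -0.002, 2.696]
force: [-4.7, -8.7, 17.0]
width: 20.4
gripper_force: 60.7
```

>>> {"op": "arm_command", "data": {
  "series": [0,-0.1,0.06,0,0,0,-0.2,0.12,0,0,0,-0.3,0.17,0,0,0,-0.4,0.22,0,0,0,-0.4,0.22,0,0]
}}

```text
clock: 11.65
eef_pos: [492.9, 339.0, 120.6]
tool_rot: [-3.129, -0.006, 2.697]
force: [-8.1, -9.4, 20.5]
width: 20.8
gripper_force: 61.3
```

```bash
python3 - <<'E'
from h import *
s=monitor.read_state();print(s)
E
```

```text
{'clock': 11.65, 'qpos': array([-0.62466251,  0.69705414, -0.04010109,  1.75255916,  0.04019221,
        0.70698817,  0.44002849]), 'qd': array([-0.00085399, -0.00092594, -0.00021287,  0.00257079,  0.00099887,
       -0.00470756, -0.00143851]), 'tau': array([-1.48809917e+00, -4.68233979e+01, -1.34779260e+00, -1.89498478e+01,
       -4.52525681e-01, -5.33933088e+00, -1.78851118e-03]), 'eef_pos': array([492.87995406, 339.01829111, 120.5614484 ]), 'tool_rot': array([-3.12876422, -0.00612104,  2.69713619]), 'force': array([-8.12699019, -9.4441639 , 20.48289726]), 'torque': array([-2.78901338,  2.6535383 ,  0.02915752]), 'gripper_force': 61.34313225746155, 'width': 20.827021179999736}
```

>>> {"op": "arm_command", "data": {
  "series": [0,0,0,-0.05,0,0,0,0,-0.1,0,0,0,0,-0.15,0,0,0,0,-0.15,0,0,0,0,-0.15,0]
}}

```text
clock: 12.07
eef_pos: [494.1, 340.6, 120.8]
tool_rot: [-3.133, -0.005, 2.698]
force: [-3.6, -6.0, 6.1]
width: 20.7
gripper_force: 59.3
```

>>> {"op": "arm_command", "data": {
  "series": [0,-0.05,0.1,-0.02,0,0,-0.1,0.2,-0.04,0,0,-0.15,0.3,-0.05,0,0,-0.2,0.3,-0.05,0,0,-0.2,0.3,-0.05,0]
}}

```text
clock: 12.48
eef_pos: [495.6, 341.4, 120.8]
tool_rot: [-3.129, -0.007, 2.698]
force: [-6.5, -5.9, 7.7]
width: 20.8
gripper_force: 59.8
```

>>> {"op": "arm_command", "data": {
  "series": [0,-0.1,0,0,0,0,-0.2,0,0,0,0,-0.3,0,0,0,0,-0.4,0,0,0,0,-0.4,0,0,0]
}}

```text
clock: 12.9
eef_pos: [498.9, 341.4, 120.8]
tool_rot: [-3.131, -0.008, 2.698]
force: [-6.4, -3.3, 4.5]
width: 20.3
gripper_force: 59.6
```

>>> {"op": "arm_command", "data": {
  "series": [0,-0.1,-0.04,0,0,0,-0.2,-0.08,0,0,0,-0.3,-0.14,0,0,0,-0.4,-0.19,0,0,0,-0.44,-0.19,0,0]
}}

```text
clock: 13.32
eef_pos: [502.7, 340.1, 120.8]
tool_rot: [-3.136, -0.008, 2.699]
force: [-6.3, -0.1, 1.7]
width: 20.6
gripper_force: 59.2
```

>>> {"op": "arm_command", "data": {
  "series": [0,-0.08,-0.07,0,0,0,-0.15,-0.15,0,0,0,-0.2,-0.23,0,0,0,-0.25,-0.3,0,0,0,-0.25,-0.35,0,0]
}}

```text
clock: 13.73
eef_pos: [503.9, 337.7, 120.9]
tool_rot: [-3.139, -0.007, 2.7]
force: [-4.0, 2.0, -1.1]
width: 20.7
gripper_force: 59.1
```

>>> {"op": "arm_command", "data": {
  "series": [0,0,0,0.05,0,0,0,0,0.1,0,0,0,0,0.1,0,0,0,0,0.1,0,0,0,0,0.1,0]
}}

```text
clock: 14.15
eef_pos: [504.1, 337.7, 120.4]
tool_rot: [-3.139, -0.007, 2.7]
force: [-4.1, 2.4, 1.8]
width: 20.5
gripper_force: 59.2
```

>>> {"op": "arm_command", "data": {
  "series": [0,0,0,0.05,0,0,0,0,0.1,0,0,0,0,0.1,0,0,0,0,0.1,0,0,0,0,0.1,0]
}}

```text
clock: 14.57
eef_pos: [504.9, 337.6, 119.5]
tool_rot: [-3.14, -0.006, 2.7]
force: [-4.8, 2.1, 1.7]
width: 20.6
gripper_force: 59.6
```

Dropping with little resistance, so this is the base hole. I'll follow it down gently.

>>> {"op": "arm_command", "data": {
  "series": [0,0,0,0.06,0,0,0,0,0.12,0,0,0,0,0.18,0,0,0,0,0.24,0,0,0,0,0.3,0]
}}

```text
clock: 14.98
eef_pos: [505.3, 337.5, 116.7]
tool_rot: [-3.14, -0.005, 2.699]
force: [-4.6, 1.6, 3.3]
width: 20.8
gripper_force: 59.6
```

>>> {"op": "arm_command", "data": {
  "series": [0,0,0,0.1,0,0,0,0,0.2,0,0,0,0,0.3,0,0,0,0,0.4,0,0,0,0,0.5,0]
}}

```text
clock: 15.4
eef_pos: [505.5, 337.3, 111.8]
tool_rot: [-3.14, -0.005, 2.699]
force: [-5.1, 0.8, 5.0]
width: 20.6
gripper_force: 59.5
```

>>> {"op": "arm_command", "data": {
  "series": [0,0,0,0.1,0,0,0,0,0.2,0,0,0,0,0.3,0,0,0,0,0.4,0,0,0,0,0.4,0]
}}

```text
clock: 15.82
eef_pos: [505.8, 336.9, 107.6]
tool_rot: [-3.14, -0.004, 2.699]
force: [-5.7, 2.0, 2.0]
width: 20.6
gripper_force: 59.6
```

>>> {"op": "arm_command", "data": {
  "series": [0,0,0,0.1,0,0,0,0,0.2,0,0,0,0,0.35,0,0,0,0,0.5,0,0,0,0,0.6,0]
}}

```text
clock: 16.23
eef_pos: [506.2, 336.5, 101.8]
tool_rot: [-3.14, -0.004, 2.699]
force: [-4.7, 1.5, 4.1]
width: 20.5
gripper_force: 59.5
```

>>> {"op": "arm_command", "data": {
  "series": [0,0,0,0.1,0,0,0,0,0.2,0,0,0,0,0.3,0,0,0,0,0.4,0,0,0,0,0.5,0]
}}

```text
clock: 16.65
eef_pos: [506.2, 336.2, 96.8]
tool_rot: [-3.139, -0.004, 2.699]
force: [-5.8, -0.4, 3.8]
width: 20.7
gripper_force: 59.6
```

>>> {"op": "arm_command", "data": {
  "series": [0,0,0,0.1,0,0,0,0,0.2,0,0,0,0,0.3,0,0,0,0,0.4,0,0,0,0,0.5,0]
}}

```text
clock: 17.07
eef_pos: [506.3, 335.7, 91.8]
tool_rot: [-3.139, -0.003, 2.699]
force: [-5.1, -0.1, 4.2]
width: 20.8
gripper_force: 59.6
```

>>> {"op": "arm_command", "data": {
  "series": [0,0,0,0.1,0,0,0,0,0.2,0,0,0,0,0.3,0,0,0,0,0.4,0,0,0,0,0.4,0]
}}

```text
clock: 17.48
eef_pos: [506.2, 335.5, 87.5]
tool_rot: [-3.138, -0.003, 2.698]
force: [-4.3, -0.1, 2.0]
width: 20.7
gripper_force: 59.4
```

>>> {"op": "arm_command", "data": {
  "series": [0,0,0,0.06,0,0,0,0,0.12,0,0,0,0,0.18,0,0,0,0,0.24,0,0,0,0,0.24,0]
}}

```text
clock: 17.9
eef_pos: [506.3, 335.5, 85.3]
tool_rot: [-3.138, -0.003, 2.698]
force: [-5.0, -1.2, 3.1]
width: 20.7
gripper_force: 59.6
```

>>> {"op": "arm_command", "data": {
  "series": [0,0,0,0.04,0,0,0,0,0.08,0,0,0,0,0.1,0,0,0,0,0.1,0,0,0,0,0.1,0]
}}

```text
clock: 18.32
eef_pos: [506.3, 335.5, 84.7]
tool_rot: [-3.138, -0.003, 2.698]
force: [-5.7, -1.1, 5.3]
width: 21.0
gripper_force: 59.8
```

>>> {"op": "arm_command", "data": {
  "series": [0,0.05,0,0.05,0,0,0.1,-0.03,0.1,0,0,0.15,-0.05,0.15,0,0,0.2,-0.05,0.2,0,0,0.2,-0.05,0.2,0]
}}

```text
clock: 18.73
eef_pos: [506.1, 335.7, 84.3]
tool_rot: [-3.14, -0.0, 2.698]
force: [-4.1, -1.7, 15.0]
width: 20.8
gripper_force: 60.7
```

>>> {"op": "arm_command", "data": {
  "series": [0,0.05,0,-0.1,0,0,0.1,0,-0.15,0,20,0.1,0,-0.15,0,50,0.1,0,-0.15,0,100,0.1,0,-0.15,0]
}}

```text
clock: 19.15
eef_pos: [506.7, 337.0, 84.2]
tool_rot: [3.14, 0.001, 2.698]
force: [0.6, -0.1, 0.0]
width: 44.0
gripper_force: 0.0
```

>>> {"op": "arm_command", "data": {
  "series": [100,0,0,0,0,100,0,0,0,0,100,0,0,0,0,100,0,0,0,0,100,0,0,0,0]
}}

```text
clock: 19.57
eef_pos: [505.8, 336.6, 84.3]
tool_rot: [3.141, 0.0, 2.698]
force: [0.1, -0.3, -0.2]
width: 85.4
gripper_force: 0.0
```

>>> {"op": "arm_command", "data": {
  "series": [100,0,0,-1,0,100,0,0,-3,0,100,0,0,-6,0,100,0,0,-10,0,100,0,0,-13,0]
}}

```text
clock: 19.98
eef_pos: [506.2, 336.9, 217.7]
tool_rot: [3.14, 0.001, 2.698]
force: [0.6, -0.0, 0.5]
width: 85.4
gripper_force: 0.0
```

>>> {"op": "arm_command", "data": {
  "series": [100,0,0,0,0,100,0,0,0,0,100,0,0,0,0,100,0,0,0,0,100,0,0,0,0]
}}

```text
clock: 20.4
eef_pos: [504.9, 336.0, 213.0]
tool_rot: [-3.139, -0.001, 2.698]
force: [-0.8, 0.6, -0.3]
width: 85.7
gripper_force: 0.0
```

```bash
python3 - <<'E'
from h import *
L=np.zeros((440,800,3),np.uint8);s=monitor.read_state();print(s['eef_pos'],s['force'])
for i,n in enumerate(('scene','wrist')):
    grab(n);k=load(n);q=proj(k,[[506,336,80]])[0].astype(int);print(n,q,proj(k,[[506,336,71],[506,336,125]]))
    u=min(max(q[0]-33,0),574);v=min(max(q[1]-37,0),327)
    if n=='wrist':u=max(q[0]-90,0);v=max(q[1]-100,0);c=k['p'][v:v+200,u:u+180]
    else:c=k['p'][v:v+73,u:u+66]
    print(u,v);L[:,i*400:i*400+396]=cv2.resize(c[:,:,::-1],(396,440),interpolation=cv2.INTER_CUBIC)
cv2.imwrite('pics/c6.png',L)
E
```

```text
[504.94496325 335.95850834 212.96856401] [-0.82306547  0.6093502  -0.25273373]
scene [209 253] [[209.81508916 257.39904487]
 [206.15866032 235.18794353]]
176 216
wrist [322 186] [[322.2049343  183.30509127]
 [322.09890012 204.39735767]]
232 86
```

View pics/c6.png

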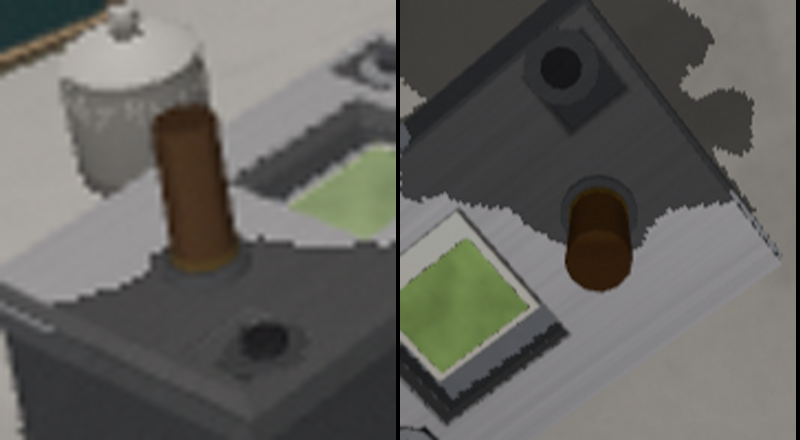

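The crop shows the pin upright with its collar flat on the cover. Its top at wrist (322,205) and collar at (322,183) match the projections for a fully seated pin at (506,336), and the gripper is clear.

```bash
python3 -c "
from cell import workorder;print(workorder.finish_job())"
```

```text
the job is handed in; nothing more can be done
None
```

The taper pin stands upright in the frame with its collar home on the cover plate and all three layers drawn into line. The highest contact force I read was about 24 N and it took about 20 s, and I handed it in with the gripper clear and the look-alikes and bystanders untouched, though one sideways search move pressed at about 20 N before I eased off.

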